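# Switch off the four-lever strip in one sweep

## Task

The cooking is done: on the kitchen counter, switch off all four levers of the long switch strip by pushing them over towards the end with the hanging tab, in one sweep along the row without lifting away between levers. Leave the short two-lever strip, which feeds the fridge, switched on.

Things in the scene. Friction and masses are not known exactly. Their poses are not given: they have to be found in the camera images.
- long_strip: White switch strip with FOUR levers, stuck down. Housing 50 (x) x 246 (y) x 38 mm high, sockets on its -x face. Origin on the counter under its middle; y runs along the row to the end with a flat hanging tab (28 mm longer). Lever pivots at x = 0, z = 40, y = -75, -25, 25, 75 mm. Levers reach z = 76 mm when on, 54 when off: fingertips swept at z = 63 mm push each over and clear it.
- short_strip: White switch strip with only TWO levers, same build, stuck down, housing 50 (x) x 146 (y) x 38 mm; origin on the counter under its middle, y towards its tab end. Lever pivots at x = 0, z = 40, y = -25, 25 mm. It stands beside the long strip, nearer to the robot or farther. It must stay on.
- lever1 (a joint): Lever of the long strip with its pivot at y = -75 mm: steel paddle, 14 mm wide, 38 mm from pivot to rounded tip. 0 rad = on (stands, leaning 20 deg to the strip's -y end), 1.65 = off (lies 75 deg over to +y, the tab end). Weighted: a light push (under 1 N) tips it; past about 0.6 rad it drops to off by its own weight and stays. Push it only towards +y.
- lever2 (a joint): Lever of the long strip with its pivot at y = -25 mm: steel paddle, 14 mm wide, 38 mm from pivot to rounded tip. 0 rad = on (stands, leaning 20 deg to the strip's -y end), 1.65 = off (lies 75 deg over to +y, the tab end). Weighted: a light push (under 1 N) tips it; past about 0.6 rad it drops to off by its own weight and stays. Push it only towards +y.
- lever3 (a joint): Lever of the long strip with its pivot at y = 25 mm: steel paddle, 14 mm wide, 38 mm from pivot to rounded tip. 0 rad = on (stands, leaning 20 deg to the strip's -y end), 1.65 = off (lies 75 deg over to +y, the tab end). Weighted: a light push (under 1 N) tips it; past about 0.6 rad it drops to off by its own weight and stays. Push it only towards +y.
- lever4 (a joint): Lever of the long strip with its pivot at y = 75 mm: steel paddle, 14 mm wide, 38 mm from pivot to rounded tip. 0 rad = on (stands, leaning 20 deg to the strip's -y end), 1.65 = off (lies 75 deg over to +y, the tab end). Weighted: a light push (under 1 N) tips it; past about 0.6 rad it drops to off by its own weight and stays. Push it only towards +y.
- short_lever1 (a joint): Lever of the short strip with its pivot at y = -25 mm: same kind of lever and same values (0 on, 1.65 off); it has to stay at 0.
- short_lever2 (a joint): Lever of the short strip with its pivot at y = 25 mm: same kind of lever and same values (0 on, 1.65 off); it has to stay at 0.

How it is judged:
At the end, for the whole second after the job is handed in: All four levers of the long strip lie over at their off stop (joint above 1.45 of 1.65 rad) and both levers of the short strip still stand on (below 0.2 rad) (value of joint each of lever1, lever2, lever3, lever4 above 1.45 rad and value of joint each of short_lever1, short_lever2 below 0.2 rad); the robot touches nothing.
It fails at once if a lever of the short strip is pushed over (past 0.6 rad) (value of joint any of short_lever1, short_lever2 above 0.6 rad).
It fails at once if the gripper is lifted away (TCP more than 150 mm above the counter) while some levers of the long strip are off and some are still on (value of joint any of lever1, lever2, lever3, lever4 above 1.2 rad and value of joint any of lever1, lever2, lever3, lever4 below 0.6 rad and z of the grasp point in the frame of long_strip above 0.15 m).
It also fails if it takes over 32 s, if anything falls off the work surface, if the arm or the gripper's body presses on something with over 40 N, if the wrist force passes 120 N, or if a joint passes its speed limit or range.

## Robot

A 6-joint arm with a two-finger parallel gripper is mounted at the origin on a cart in front of the work surface, level with it; the furniture and walls round the work are solid. World frame = base frame: x ahead of the robot, y to its left, z up, the work surface at z = 0. Lengths are in m, angles in rad, forces in N, time in s.
With the tool pointing down it reaches from about 0.35 to 0.775 m from the base axis. Payload 7.3 kg.
Tool frame: the origin (TCP) lies between the finger pads, 19 mm behind the fingertips; this is the grasp point; z points along the fingers, y is the line along which they close (so a half turn about z gives the same grasp; the last joint's range is limited). The gripper opens to 92 mm and grips with 3 to 60 N. Pads are 19 mm wide; open, the fingers measure 130 mm over their backs; the gripper's body (75 mm by 190 mm) begins 47 mm behind the grasp point.
Start: joints at [1.102, 0.342, 1.524, -0, 1.275, -0.146], TCP at [0.167, 0.498, 0.246] pointing down, gripper open.
Joint ranges: [-2.53, 2.53], [-0.77, 2.02], [0.04, 2.7], [-1, 4.14], [0.28, 2.66], [-3.11, 3.11]. Speed limits (rad/s): [2.57, 2.57, 3.14, 3.14, 3.14, 3.14].

## Interface

Orientations are given as [roll, pitch, yaw] about the fixed x, y, z axes, in that order (R = Rz(yaw) Ry(pitch) Rx(roll)).
In Python, from cell import robot, viewer gives the robot as it stands.
- The arm moves only by the tool step_arm, never from a script. Its argument "increments" is a list of rows, each an object with "delta_pos": the shift along the tool's x, y, z in cm, a list of three; "dr": the turn, a rotation vector about the tool's x, y, z in degrees, a list of three; "fingers": the closure, from -1 (fully open) to 1 (shut), so that 0 is half open. In form: [{"delta_pos": [tx, ty, tz], "dr": [wx, wy, wz], "fingers": fingers}, ...]. A call has exactly 5 rows; each row is the pose to reach, as a shift and turn from the pose commanded when the call began, along the tool's axes at that moment; what a row does not reach only later rows make up. A row lasts 1/8 s, in which the tool goes at most 62.5 mm and 10.7 degrees, less where a joint would pass 70% of its speed; a pose out of reach is approached as far as the arm can. A call with a gripper value outside its range is refused whole. The fingers move at their own pace and stop on an object; "newtons" is the grip in N (left out, the last holds). Time passes only in rows, so rows that repeat a pose let the fingers close, or fill a call up. It gives the time, the measured TCP pose, the force, the opening and the grip force at its end, in the units of the state.
- robot.observe(): the state, without advancing time (a new reading comes with each control period).
- viewer.read_camera(name): name is "scene" or "top" or "wrist"; returns the picture (420x560x3 uint8, red, green, blue); there is no depth.
- viewer.camera_params(name): a dict with "K" (3x3 intrinsics, pixels), "k1" (the pictures are not rectified: a ray, as slopes to the right and down, at radius r is drawn at 1 + k1 r^2 times it, then the intrinsics apply), "T" (4x4, takes a point from camera to world coordinates). Camera axes: x right, y down, z forward; pixel columns grow to the right and rows downward; lengths in m; the calibration is good to about 2 mm. A picture is of the moment at which its call begins: read the wrist's pose just before it. camera_params takes no time and is no camera call; for the wrist camera it gives the pose at the moment of the call.
- robot.hand_in(): hands the job in; it is judged then, once.
The state is a dict: "time": time; "qpos": joint angles; "qvel": joint speeds; "joint_efforts": joint torques, N m; "tool_pos": TCP position; "tool_rot": TCP orientation; "contact_force": force on the tool from outside, world axes, zero at the start; "torque": the same for the moment, N m; "opening": finger opening in m; "grip_force": force on a finger pad.
Only numpy, scipy, OpenCV 4.12 (cv2) and the standard library are available. Lean on these libraries where they do the work, as an engineer would, in place of code of your own. Each camera call takes 0.05 s, during which the arm holds its last target. There are 200 camera calls.

## Working session

There is one attempt and no reset: what is moved stays moved. The work goes in short steps, Python scripts to look and compute and a tool call to move; the robot and the scene stay as the last step left them, time stands still between calls to the robot, and variables do not carry over. Pictures are saved under pics/ and viewed, at most 10 in all, crops included, and the job is handed in when it is done.

Besides the shell and the picture viewer there is one more tool, called after "Emit:" in YAML: its name, and indented under it one key for each argument. step_arm: Moves the arm, as the interface text tells. Its arguments: {"type":"object","properties":{"increments":{"type":"array"},"newtons":{"type":"number"}},"required":["increments"]}

```bash
mkdir -p pics
python3 - <<'E'
from cell import robot, viewer
import cv2
for n in("top","scene"):
    p=viewer.camera_params(n);im=viewer.read_camera(n);cv2.imwrite(f"pics/{n}0.png",im[...,::-1]);print(n,p)
print(robot.observe())
E
```

```text
top {'K': array([[393.84607235,   0.        , 275.17785821],
       [  0.        , 393.84607235, 211.77873534],
       [  0.        ,   0.        ,   1.        ]]), 'k1': -0.09625343856630106, 'T': array([[ 0.01903369, -0.998269  ,  0.05564824,  0.44710204],
       [-0.99981807, -0.01893502,  0.00229974, -0.25332165],
       [-0.00124206, -0.05568188, -0.99844779,  0.92077579],
       [ 0.        ,  0.        ,  0.        ,  1.        ]])}
scene {'K': array([[383.9424493 ,   0.        , 280.3156947 ],
       [  0.        , 383.9424493 , 206.99766161],
       [  0.        ,   0.        ,   1.        ]]), 'k1': -0.005738685210813103, 'T': array([[ 0.61969971, -0.55247343,  0.55744541,  0.03214801],
       [-0.78463645, -0.41997803,  0.4560308 , -0.62552829],
       [-0.01783007, -0.71999414, -0.69375105,  0.64022656],
       [ 0.        ,  0.        ,  0.        ,  1.        ]])}
{'time': 0.1, 'qpos': array([ 1.10201463e+00,  3.42645722e-01,  1.52491642e+00, -5.94010467e-06,
        1.27539256e+00, -1.45988334e-01]), 'qvel': array([ 6.81506799e-05, -9.31593230e-04, -6.50236145e-04, -1.17406342e-04,
        5.35640125e-04,  2.11084293e-03]), 'joint_efforts': array([ 2.01902323e-03, -4.32001591e+01, -2.44696337e+01,  7.19021377e-02,
        5.25810686e-02,  9.63775278e-06]), 'tool_pos': array([0.1663612 , 0.49759291, 0.24492001]), 'tool_rot': array([-3.14024426e+00, -1.92518444e-04,  2.81880089e+00]), 'contact_force': array([-0.31965505, -0.41844477,  0.4397935 ]), 'torque': array([-0.03689724, -0.0577974 ,  0.02871888]), 'grip_force': 0.0, 'opening': 0.0919426566506011}
```

View pics/top0.png

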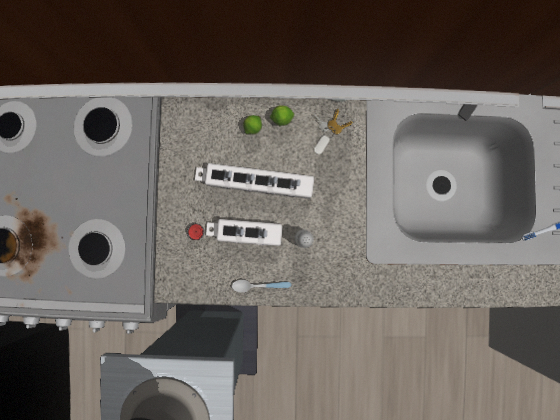

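View pics/scene0.png

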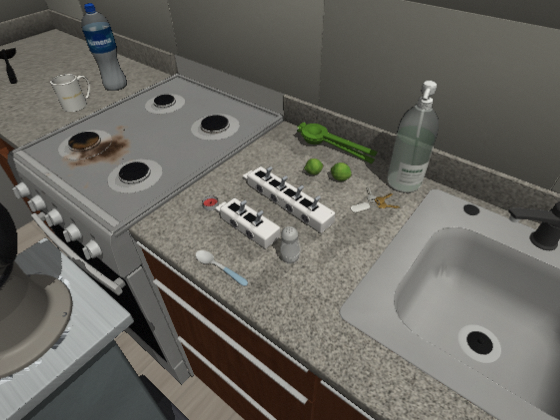

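The top view shows the long strip at px (205–313, 165–197) with its tab at the left (199,173), so its +y is about world +y. The short strip is at (217–282, 219–245), nearer to the robot, with a grinder at (300,237). I'll measure next.

```bash
cat > h.py <<'E'
import numpy as np, cv2
from cell import robot, viewer
def ray(p,uv,z):
    K,k,T=p["K"],p["k1"],p["T"]
    d=((np.asarray(uv,float)-[K[0,2],K[1,2]])/[K[0,0],K[1,1]])
    s=d.copy()
    for _ in range(20): s=d/(1+k*(s@s))
    v=T[:3,:3]@np.r_[s,1]; o=T[:3,3]
    return o+v*(z-o[2])/v[2]
E
python3 - <<'E'
from h import *
im=cv2.imread("pics/top0.png");p=viewer.camera_params("top")
cv2.imwrite("pics/crop0.png",cv2.resize(im[150:260,180:330],None,fx=5,fy=5,interpolation=cv2.INTER_CUBIC))
m=cv2.inRange(im,(215,215,215),(255,255,255)); 
m=cv2.morphologyEx(m,cv2.MORPH_CLOSE,np.ones((9,9)))
m[:150]=0;m[260:]=0;m[:,:180]=0;m[:,318:]=0
m=cv2.morphologyEx(m,cv2.MORPH_OPEN,np.ones((15,15)))
for c in cv2.findContours(m,0,2)[0]:
    r=cv2.minAreaRect(c);b=cv2.boxPoints(r)
    P=np.array([ray(p,q,.038) for q in b])
    print(r,"\n",b,"\n",P,P.mean(0),[np.linalg.norm(P[i]-P[i-1]) for i in range(4)])
E
```

```text
(no output)
```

View pics/crop0.png

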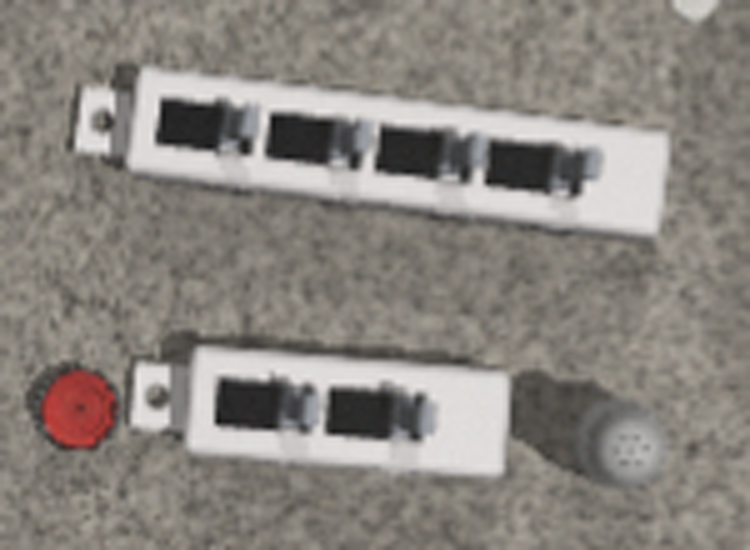

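The crop shows the long strip's top face with corners near (142,68), (668,130), (658,235) and (128,168), and four levers leaning right (-y). The opening step was too large for the white rims, so I'll fill the contours instead.

Run:
```python
from h import *
im=cv2.imread("pics/top0.png");p=viewer.camera_params("top")
m=cv2.inRange(im,(195,195,195),(255,255,255)); 
m[:150]=0;m[260:]=0;m[:,:204]=0;m[:,318:]=0
for c in cv2.findContours(m,0,2)[0]:
    if cv2.contourArea(c)<500: continue
    r=cv2.minAreaRect(c);b=cv2.boxPoints(r)+0
    P=np.array([ray(p,q,.038) for q in b])
    print(b.round(1).tolist(),"\n",P.round(4),P.mean(0).round(4),[np.linalg.norm(P[i]-P[i-1]).round(4) for i in range(4)])
s=robot.observe();from scipy.spatial.transform import Rotation as R
print(R.from_euler('xyz',s["tool_rot"]).as_matrix().round(3))
# lever tips and slots check (crop px)
for q in [(255,120),(366,131),(476,145),(595,160)]: print(ray(p,np.array(q)/5+[180,150],.074).round(4))
```

```text
[[217.60000610351562, 239.3000030517578], [219.1999969482422, 219.8000030517578], [281.0, 224.89999389648438], [279.3999938964844, 244.39999389648438]] 
 [[ 0.4321 -0.1233  0.038 ]
 [ 0.4759 -0.1258  0.038 ]
 [ 0.4671 -0.2649  0.038 ]
 [ 0.4233 -0.2621  0.038 ]] [ 0.4496 -0.194   0.038 ] [np.float64(0.1391), np.float64(0.044), np.float64(0.1394), np.float64(0.0438)]
[[205.60000610351562, 182.8000030517578], [208.0, 163.8000030517578], [313.0, 176.89999389648438], [310.6000061035156, 196.0]] 
 [[ 0.5589 -0.0927  0.038 ]
 [ 0.6026 -0.0968  0.038 ]
 [ 0.5769 -0.3353  0.038 ]
 [ 0.5335 -0.3304  0.038 ]] [ 0.568  -0.2138  0.038 ] [np.float64(0.239), np.float64(0.0439), np.float64(0.2399), np.float64(0.0437)]
[[-0.948  0.317 -0.001]
 [ 0.317  0.948 -0.001]
 [ 0.    -0.001 -1.   ]]
[ 0.5746 -0.154   0.074 ]
[ 0.5706 -0.2023  0.074 ]
[ 0.5654 -0.2501  0.074 ]
[ 0.5598 -0.3017  0.074 ]
```

Emit:
step_arm:
  increments:
    - {"delta_pos":[-3.8,-2.4,0],"dr":[0,0,-2.5],"fingers":1}
    - {"delta_pos":[-7.6,-4.8,0],"dr":[0,0,-5],"fingers":1}
    - {"delta_pos":[-11.4,-7.2,0],"dr":[0,0,-7.5],"fingers":1}
    - {"delta_pos":[-15.2,-9.6,0],"dr":[0,0,-10],"fingers":1}
    - {"delta_pos":[-19,-12,0],"dr":[0,0,-12.4],"fingers":1}
  newtons: 20

```text
time: 0.72
tool_pos: [0.3092, 0.3225, 0.2453]
tool_rot: [-3.141, -0.0, 3.037]
contact_force: [0.5, -0.6, 0.4]
opening: 0.0465
grip_force: 0.0
```

Emit:
step_arm:
  increments:
    - {"delta_pos":[-3.7,-4.6,0],"dr":[0,0,0],"fingers":1}
    - {"delta_pos":[-7.4,-9.2,0],"dr":[0,0,0],"fingers":1}
    - {"delta_pos":[-11.1,-13.8,0],"dr":[0,0,0],"fingers":1}
    - {"delta_pos":[-14.8,-18.4,0],"dr":[0,0,0],"fingers":1}
    - {"delta_pos":[-18.5,-23,0],"dr":[0,0,0],"fingers":1}

```text
time: 1.35
tool_pos: [0.4688, 0.0737, 0.2454]
tool_rot: [3.141, -0.0, 3.035]
contact_force: [0.2, 0.4, 0.5]
opening: 0.0006
grip_force: 0.0
```

Emit:
step_arm:
  increments:
    - {"delta_pos":[-1.3,-4.2,0],"dr":[0,0,0],"fingers":1}
    - {"delta_pos":[-2.6,-8.4,0],"dr":[0,0,0],"fingers":1}
    - {"delta_pos":[-3.9,-12.6,0],"dr":[0,0,0],"fingers":1}
    - {"delta_pos":[-5.2,-16.8,0],"dr":[0,0,0],"fingers":1}
    - {"delta_pos":[-6.5,-21,0],"dr":[0,0,0],"fingers":1}

```text
time: 1.98
tool_pos: [0.5105, -0.1416, 0.2451]
tool_rot: [3.141, -0.001, 3.035]
contact_force: [0.8, 0.5, -0.7]
opening: 0.0007
grip_force: 0.0
```

Emit:
step_arm:
  increments:
    - {"delta_pos":[-1.3,-4.2,0],"dr":[0,0,0],"fingers":1}
    - {"delta_pos":[-2.6,-8.4,0],"dr":[0,0,0],"fingers":1}
    - {"delta_pos":[-3.9,-12.6,0],"dr":[0,0,0],"fingers":1}
    - {"delta_pos":[-5.2,-16.8,0],"dr":[0,0,0],"fingers":1}
    - {"delta_pos":[-6.4,-20.4,0],"dr":[0,0,0],"fingers":1}

```text
time: 2.6
tool_pos: [0.5523, -0.3514, 0.2448]
tool_rot: [3.141, -0.001, 3.035]
contact_force: [0.7, 0.5, 0.1]
opening: 0.0007
grip_force: 0.0
```

Run:
```python
from h import *
s=robot.observe();p=viewer.camera_params("wrist");im=viewer.read_camera("wrist")[...,::-1]
cv2.imwrite("pics/w1.png",im);print(s["tool_pos"],s["tool_rot"],s["time"]);np.save("w1.npy",p,allow_pickle=True)
p2=viewer.camera_params("scene");print("bottle",ray(p2,(405,188),0))
```

```text
[ 0.55234897 -0.35144562  0.24477347] [ 3.14091684e+00 -9.10916565e-04  3.03458663e+00] 2.6
bottle [ 0.79028765 -0.41158071  0.        ]
```

View pics/w1.png

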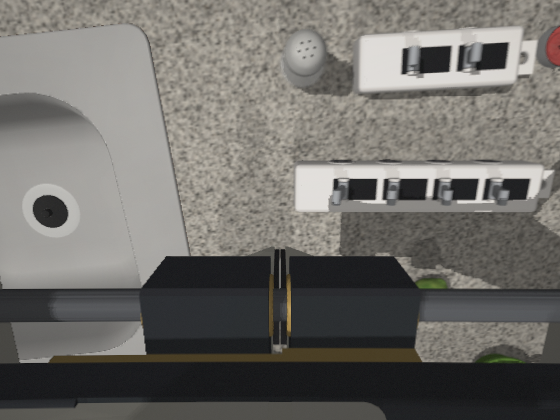

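The wrist view shows the long strip (295–545, 162–212) with its four levers standing near (340,187), (392,187), (445,188) and (495,187), the fingertips at (280,250) and the sink to the left. I'll cross-check the levers against the top measurement.

Run:
```python
from h import *
p=np.load("w1.npy",allow_pickle=True).item();im=cv2.imread("pics/w1.png")
cv2.imwrite("pics/w1c.png",cv2.resize(im[150:225,285:560],None,fx=2.9,fy=2.9,interpolation=cv2.INTER_CUBIC))
c=np.array([.568,-.2145]);y=np.array([.107,.994]);x=np.array([.994,-.107])
K,k,T=p["K"],p["k1"],p["T"]
for n,lx,ly,z in [("corner",-.025,-.123,.038),("corner",.025,-.123,.038),("corner",-.025,.123,.038)]+[("tip",0,v-.013,.0755) for v in(-.075,-.025,.025,.075)]:
    w=np.r_[c+lx*x+ly*y,z];q=T[:3,:3].T@(w-T[:3,3]);s=q[:2]/q[2];s=s*(1+k*s@s);print(n,(s*K[0,0]+K[:2,2]).round(1),((s*K[0,0]+K[:2,2]-[285,150])*2.9).round())
```

```text
corner [293.6 163.2] [25. 38.]
corner [293.1 212. ] [ 23. 180.]
corner [546.2 162.8] [757.  37.]
tip [333.9 196.9] [142. 136.]
tip [389.5 196.9] [303. 136.]
tip [445.4 196.9] [465. 136.]
tip [501.7 196.8] [628. 136.]
```

View pics/w1c.png

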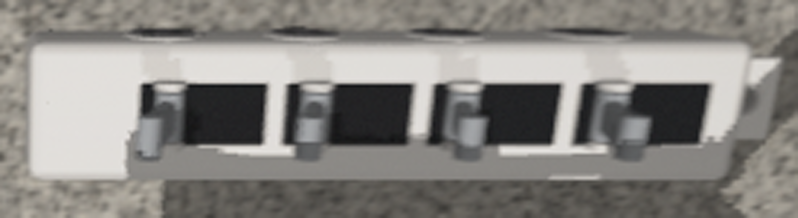

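The crop puts the lever tips at (150,135), (310,135), (470,132) and (635,132), within about 2 mm of the predictions. The TCP is 1 mm off the row axis and 14 cm before its middle, so I'll descend to z = 0.082.

Emit:
step_arm:
  increments:
    - {"delta_pos":[0,0,4],"dr":[0,0,0],"fingers":1}
    - {"delta_pos":[0,0,8],"dr":[0,0,0],"fingers":1}
    - {"delta_pos":[0,0,12],"dr":[0,0,0],"fingers":1}
    - {"delta_pos":[0,0,15],"dr":[0,0,0],"fingers":1}
    - {"delta_pos":[0,0,16.3],"dr":[0,0,0],"fingers":1}

```text
time: 3.28
tool_pos: [0.5515, -0.3489, 0.0801]
tool_rot: [3.139, -0.003, 3.035]
contact_force: [-0.8, 0.8, 1.2]
opening: 0.0007
grip_force: 0.0
```

Emit:
step_arm:
  increments:
    - {"delta_pos":[0,1,0],"dr":[0,0,0],"fingers":1}
    - {"delta_pos":[0,2,0],"dr":[0,0,0],"fingers":1}
    - {"delta_pos":[0,3,0],"dr":[0,0,0],"fingers":1}
    - {"delta_pos":[0,4,0],"dr":[0,0,0],"fingers":1}
    - {"delta_pos":[0,5,0],"dr":[0,0,0],"fingers":1}

```text
time: 3.9
tool_pos: [0.5588, -0.301, 0.0859]
tool_rot: [-3.138, 0.004, 3.036]
contact_force: [0.4, -0.4, 0.8]
opening: 0.0002
grip_force: 0.4
```

Emit:
step_arm:
  increments:
    - {"delta_pos":[0,1,0.1],"dr":[0,0,0],"fingers":1}
    - {"delta_pos":[0,2,0.1],"dr":[0,0,0],"fingers":1}
    - {"delta_pos":[0,3,0.1],"dr":[0,0,0],"fingers":1}
    - {"delta_pos":[0,4,0.1],"dr":[0,0,0],"fingers":1}
    - {"delta_pos":[0,5,0.1],"dr":[0,0,0],"fingers":1}

```text
time: 4.53
tool_pos: [0.5636, -0.2505, 0.0828]
tool_rot: [-3.14, 0.002, 3.035]
contact_force: [-0.1, 0.4, 1.4]
opening: 0.0004
grip_force: 0.1
```

Run:
```python
from h import *
im=viewer.read_camera("scene")[...,::-1]
cv2.imwrite("pics/s2.png",cv2.resize(im[110:270,190:380],None,fx=3.5,fy=3.5,interpolation=cv2.INTER_CUBIC))
print(robot.observe()["tool_pos"])
```

```text
[ 0.56347779 -0.24881139  0.08204034]
```

View pics/s2.png

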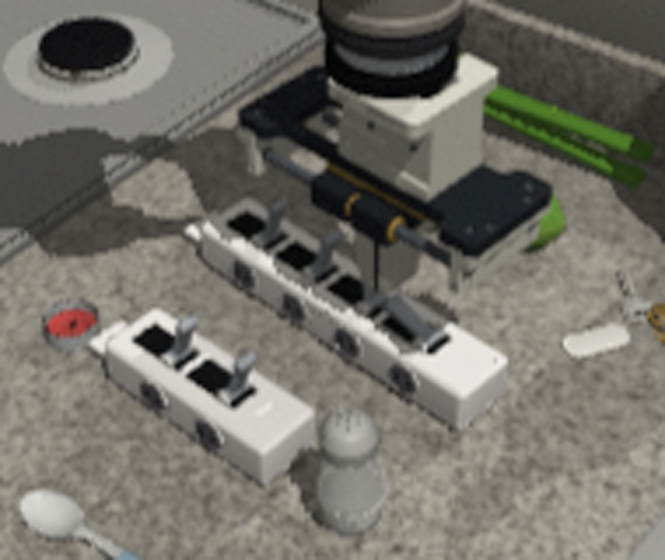

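Lever 1 lies over at (415,320). The fingers are past lever 2 at (385,265), and levers 3 and 4 still stand at (320,250) and (275,220). The short levers at (185,340) and (240,370) stand untouched. I'll continue the sweep.

Emit:
step_arm:
  increments:
    - {"delta_pos":[0,1,0],"dr":[0,0,0],"fingers":1}
    - {"delta_pos":[0,2,0],"dr":[0,0,0],"fingers":1}
    - {"delta_pos":[0,3,0],"dr":[0,0,0],"fingers":1}
    - {"delta_pos":[0,4,0],"dr":[0,0,0],"fingers":1}
    - {"delta_pos":[0,5,0],"dr":[0,0,0],"fingers":1}

```text
time: 5.2
tool_pos: [0.5689, -0.2007, 0.0827]
tool_rot: [-3.141, 0.002, 3.035]
contact_force: [0.6, 0.4, 0.2]
opening: 0.0004
grip_force: 0.1
```

Emit:
step_arm:
  increments:
    - {"delta_pos":[0,1,0],"dr":[0,0,0],"fingers":1}
    - {"delta_pos":[0,2,0],"dr":[0,0,0],"fingers":1}
    - {"delta_pos":[0,3,0],"dr":[0,0,0],"fingers":1}
    - {"delta_pos":[0,4,0],"dr":[0,0,0],"fingers":1}
    - {"delta_pos":[0,5,0],"dr":[0,0,0],"fingers":1}

```text
time: 5.82
tool_pos: [0.5743, -0.1509, 0.0827]
tool_rot: [-3.141, 0.002, 3.035]
contact_force: [-0.1, 0.4, 0.1]
opening: 0.0007
grip_force: 0.1
```

Emit:
step_arm:
  increments:
    - {"delta_pos":[0,1,0],"dr":[0,0,0],"fingers":1}
    - {"delta_pos":[0,2,0],"dr":[0,0,0],"fingers":1}
    - {"delta_pos":[0,3,0],"dr":[0,0,0],"fingers":1}
    - {"delta_pos":[0,4,0],"dr":[0,0,0],"fingers":1}
    - {"delta_pos":[0,5,0],"dr":[0,0,0],"fingers":1}

```text
time: 6.45
tool_pos: [0.5791, -0.1006, 0.0814]
tool_rot: [3.141, -0.0, 3.035]
contact_force: [-0.2, -0.0, -1.0]
opening: 0.0003
grip_force: 0.0
```

Emit:
step_arm:
  increments:
    - {"delta_pos":[0,1,0],"dr":[0,0,0],"fingers":1}
    - {"delta_pos":[0,2,0],"dr":[0,0,0],"fingers":1}
    - {"delta_pos":[0,2.5,0],"dr":[0,0,0],"fingers":1}
    - {"delta_pos":[0,2.5,0],"dr":[0,0,0],"fingers":1}
    - {"delta_pos":[0,2.5,0],"dr":[0,0,0],"fingers":1}

```text
time: 7.08
tool_pos: [0.5817, -0.0767, 0.0815]
tool_rot: [-3.142, 0.0, 3.035]
contact_force: [0.9, 0.2, -0.4]
opening: 0.0004
grip_force: 0.0
```

Run:
```python
from h import *
im=viewer.read_camera("scene")[...,::-1]
cv2.imwrite("pics/s3.png",cv2.resize(im[110:270,190:380],None,fx=3.5,fy=3.5,interpolation=cv2.INTER_CUBIC))
print(robot.observe()["tool_pos"])
```

```text
[ 0.58172319 -0.07673497  0.08153466]
```

View pics/s3.png

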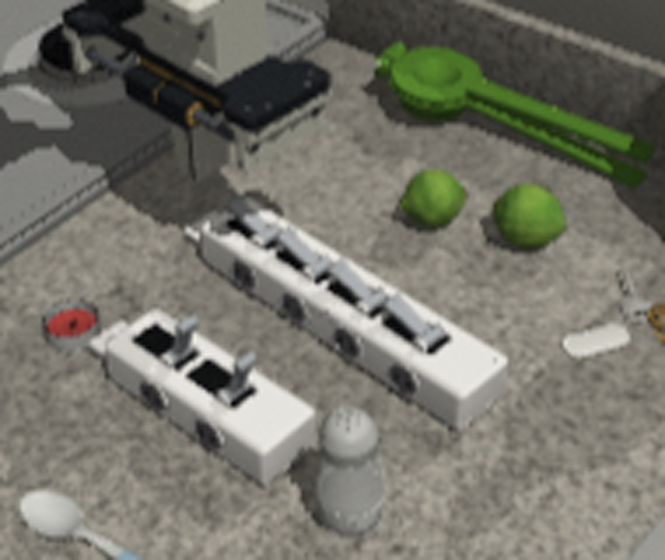

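All four long levers lie over at (250,225), (300,250), (355,285) and (415,320). Both short levers still stand. I'll lift clear and hand in.

Emit:
step_arm:
  increments:
    - {"delta_pos":[0,0,-3],"dr":[0,0,0],"fingers":1}
    - {"delta_pos":[0,0,-6],"dr":[0,0,0],"fingers":1}
    - {"delta_pos":[0,0,-9],"dr":[0,0,0],"fingers":1}
    - {"delta_pos":[0,0,-10],"dr":[0,0,0],"fingers":1}
    - {"delta_pos":[0,0,-10],"dr":[0,0,0],"fingers":1}

```text
time: 7.75
tool_pos: [0.5817, -0.0766, 0.1815]
tool_rot: [3.142, 0.001, 3.035]
contact_force: [1.0, 0.1, 0.1]
opening: 0.0002
grip_force: 0.0
```

```bash
python3 -c "
from cell import robot
print(robot.hand_in())"
```

```text
the job is handed in; nothing more can be done
None
```

In one sweep, all four long-strip levers were pushed off and both short-strip levers were left on (seen in the last picture); the job was handed in at about 8 s, and no verdict was returned.

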